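Feel along the folder's rim for the notch and hold the release key down

TASK

Release the clamp of the blue bench folder: with a fingertip, start on the yellow end of the beam's top edge, run along the edge from there until you find the notch hidden in it, then press the key at the bottom of the notch right down to its stop. Finish with the fingertip still holding the key fully down, and leave the mallet, the tube and the tin where they are.

Things in the scene. Friction and masses are not known exactly. Their poses are not given: they have to be found in the camera images.
- folder: Small bench sheet folder, bolted down and rigid: blue base 130 x 480 mm, 22 mm high, with two blue end pillars carrying a straight beam 460 mm long along the folder's own y. Origin: centre of its underside, on the bench top; z up, y from the yellow end to the other end.
- edge_mid (a point): Centre of the beam's flat top edge, 100 mm above the folder's origin; axes as the folder's. The edge is 24 mm wide (x -12 to +12 mm) and 460 mm long (y -230 to +230), all at one height but for the notch. Along y: yellow end -230 to -170, grey stretch -170 to -130, six steel segments -130 to +170, grey end block +170 to +230.
- row_start (a point): Point on the edge's top, mid-width, where the grey stretch ends and the row of six bright steel segments begins, each 50 mm long: their centres lie 25, 75, 125, 175, 225 and 275 mm from here towards row_end. One segment, a different one each time, is notched; its place is not given: find it by touch or by sight.
- row_end (a point): Point on the edge's top, mid-width, where the row of steel segments ends. The notch is centred in its segment: 44 mm long along the edge, as wide as the beam, open at the top and at both sides (x), with a 3 mm wall at each end. The brass key is its floor, 11 mm below the edge when up, 19 mm below when fully down.
- clamp (a point): Centre of the top of the red clamp jaw on the folder's +x side, 32 mm from the beam's middle plane, 30 x 320 mm, 16 mm high, with two steel guide pins rising 28 mm above it. It holds a thin sheet and rises 8 mm when the key is pressed. Not to be handled.
- yellow_end: The yellow-painted end piece of the beam's edge, 24 x 60 mm, 25 mm high, rigid. Origin: centre of its top face (level with the edge). Its +y points along the edge to the rest of the beam. Start here.
- plain_stretch: The next 40 mm of the edge after the yellow end, grey, rigid, same level. Origin: centre of its top face.
- release_key (a joint): Travel of the brass key in the notch, in m: 0 is up, 0.008 is down on its stop. Pressed straight down; it is sprung, starts to move at about 5 N, reaches the stop at about 9 N and comes up again when let go.
- mallet: Loose wooden mallet lying on the bench, head a cylinder 60 mm across and 100 mm long, overall 280 mm long, 60 mm high. Origin: on the bench, under the handle, 50 mm from the axis of the head; its x points to the head. Leave alone.
- tube: Loose standing sheet-metal tube, 90 mm across, 90 mm high, open at both ends. Origin: centre of the underside. Leave alone.
- tin: Loose standing tin with a red label, 72 mm across, 85 mm high. Origin: centre of the underside. Leave alone.

How it is judged:
By the outcome, as a careful person would: the job done as asked, in the order asked, and still so for the second after the job is handed in, while the arm keeps its last pose, push and grip.
It also fails if it takes over 54 s, if anything falls off the work surface, if the arm or the gripper's body presses on something with over 40 N, if the wrist force passes 120 N, or if a joint passes its speed limit or range.

ROBOT

A 6-joint arm with a two-finger parallel gripper is mounted at the origin on the work surface. World frame = base frame: x ahead of the robot, y to its left, z up, the work surface at z = 0. Lengths are in mm, angles in rad, forces in N, time in s.
With the tool pointing down it reaches from about 350 to 775 mm from the base axis. Payload 7.3 kg.
Tool frame: the origin (TCP) lies at the very end of the fingers, on their centre line; the grasp point (between the pads) lies bot.grip_point_offset behind it (bot.grip_point_offset is the distance from the TCP to the grasp point, in mm); z points along the fingers, y is the line along which they close (so a half turn about z gives the same grasp; the last joint's range is limited). The gripper opens to 92 mm and grips with 3 to 60 N. Pads are 19 mm wide; open, the fingers measure 130 mm over their backs; the gripper's body (75 mm by 190 mm) begins 47 mm behind the grasp point.
Start: joints at [0.985, 0.342, 1.524, -0, 1.275, -0.146], TCP at [223.513, 475.068, 198.841] pointing down, gripper open.
Joint ranges: [-2.53, 2.53], [-0.77, 2.02], [0.04, 2.7], [-1, 4.14], [0.28, 2.66], [-3.11, 3.11]. Speed limits (rad/s): [2.57, 2.57, 3.14, 3.14, 3.14, 3.14].

INTERFACE

Orientations are given as [roll, pitch, yaw] about the fixed x, y, z axes, in that order (R = Rz(yaw) Ry(pitch) Rx(roll)).
In Python, from plant import bot gives the robot as it stands. The module is installed in compiled form; this text tells all that it offers.
- The arm moves only by the tool carry_out, never from a script. Its argument "plan" is a list of rows, each an object of numbers: "tx", "ty", "tz": the shift along the world's x, y, z in mm; "rx", "ry", "rz": the turn, a rotation vector about the world's x, y, z in rad. A call has 1 to 12 rows; each row shifts and turns the commanded pose from where the row before left it; what a row does not reach is not made up. A row lasts 1/10 s, in which the tool goes at most 50 mm and 8.59 degrees, less where a joint would pass 70% of its speed; a pose out of reach is approached as far as the arm can. A call with a gripper value outside its range is refused whole. "gripper" is the closure, from 0 (fully open) to 1 (shut), set as the call begins (left out, the last holds). The fingers move at their own pace and stop on an object; the grip force is fixed at half the most. Time passes only in rows, so rows that do not move let the fingers close. It gives the time, the measured TCP pose, the force, the opening and the grip force at its end, in the units of the state.
- bot.get_obs(): the state, without advancing time (a new reading comes with each control period).
- bot.capture(name): name is "side" or "top" or "wrist"; returns the picture (480x640x3 uint8, red, green, blue); there is no depth.
- bot.camera_model(name): a dict with "camera_matrix" (3x3 intrinsics, pixels), "R" (3x3) and "t" (3): a world point X has camera coordinates R X + t. Camera axes: x right, y down, z forward; pixel columns grow to the right and rows downward; lengths in mm; the calibration is good to about 2 mm. A picture is of the moment at which its call begins: read the wrist's pose just before it. camera_model takes no time and is no camera call; for the wrist camera it gives the pose at the moment of the call.
- bot.close_job(): hands the job in; it is judged then, once.
The state is a dict: "time": time; "joint_positions": joint angles; "dq": joint speeds; "tau": joint torques, N m; "tool_pos": TCP position; "tcp_rot": TCP orientation; "contact_force": force on the tool from outside, world axes, zero at the start; "moment": the same for the moment, N m; "grip_width": finger opening in mm; "finger_force": force on a finger pad.
Only numpy, scipy, OpenCV 4.12 (cv2) and the standard library are available. Lean on these libraries where they do the work, as an engineer would, in place of code of your own. Each camera call takes 0.05 s, during which the arm holds its last target. There are 200 camera calls.

## Working session

There is one attempt and no reset: what is moved stays moved. The work goes in short steps, Python scripts to look and compute and a tool call to move; the robot and the scene stay as the last step left them, time stands still between calls to the robot, and variables do not carry over. Pictures are saved under pics/ and viewed, at most 10 in all, crops included, and the job is handed in when it is done.

Besides the shell and the picture viewer there is one more tool, called after "Request:" by a JSON object that holds its "fn" and its "kwargs". carry_out: Moves the arm, as the interface text tells. Its arguments: {"type":"object","properties":{"plan":{"type":"array"},"gripper":{"type":"number"}},"required":["plan"]}

```bash
mkdir -p pics
python3 - <<'E'
from plant import bot
import cv2,numpy as np
for n in("top","side"):
    im=bot.capture(n); cv2.imwrite(f"pics/{n}0.png",im[:,:,::-1])
    m=bot.camera_model(n); print(n,np.round(m["camera_matrix"],1).tolist(),np.round(m["R"],3).tolist(),np.round(m["t"],1).tolist())
o=bot.get_obs(); print({k:np.round(v,3).tolist() for k,v in o.items()}, bot.grip_point_offset)
E
```

```text
top [[465.2, 0.0, 311.2], [0.0, 465.2, 236.8], [0.0, 0.0, 1.0]] [[0.003, -1.0, -0.016], [-0.993, -0.001, -0.117], [0.117, 0.016, -0.993]] [12.9, 625.1, 1108.4]
side [[541.5, 0.0, 323.7], [0.0, 541.5, 241.8], [0.0, 0.0, 1.0]] [[0.935, -0.354, -0.011], [-0.242, -0.617, -0.749], [0.258, 0.703, -0.662]] [-554.3, 239.3, 1039.0]
{'time': 0.1, 'joint_positions': [0.985, 0.343, 1.525, -0.0, 1.275, -0.146], 'dq': [0.0, -0.002, -0.001, 0.001, -0.001, -0.002], 'tau': [0.002, -43.201, -24.469, 0.072, 0.053, -0.0], 'tool_pos': [223.275, 474.721, 198.225], 'tcp_rot': [-3.14, -0.0, 2.702], 'contact_force': [0.03, 0.34, -0.072], 'moment': [0.049, 0.013, 0.01], 'finger_force': 0.0, 'grip_width': 91.723} 18.8
```

View pics/top0.png

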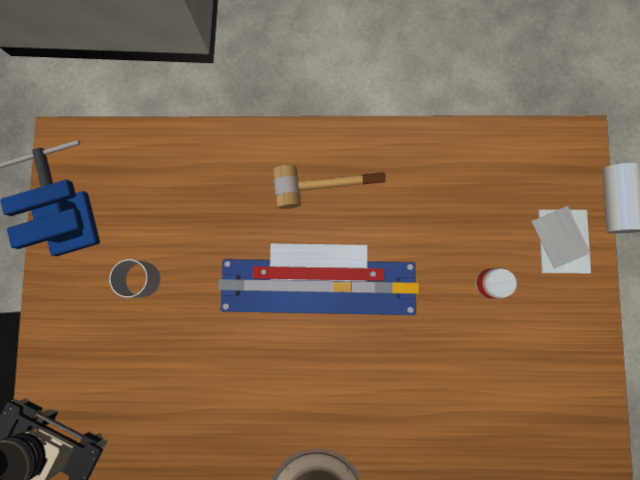

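View pics/side0.png

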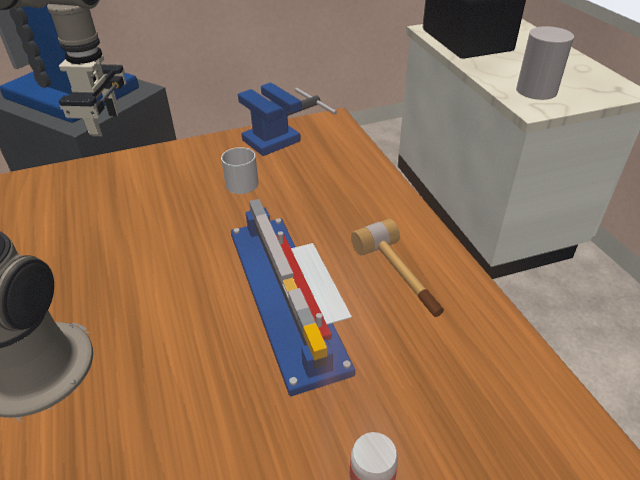

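The top view shows the folder lying along world y. The yellow end is at about (405,288), on the −y side, and the grey end is near (231,285). The brass key shows in the notch at about (342,287). The side view agrees, with the key near (291,287).

```bash
cat > h.py <<'E'
from plant import bot
import cv2,numpy as np
def ray(m,u,v,z):
    R,t,K=map(np.array,(m["R"],m["t"],m["camera_matrix"]))
    c=-R.T@t; d=R.T@np.linalg.solve(K,[u,v,1]); return c+d*(z-c[2])/d[2]
E
python3 - <<'E'
from h import *
for n in("top","side"):
    im=cv2.imread(f"pics/{n}0.png"); h=cv2.cvtColor(im,cv2.COLOR_BGR2HSV); m=bot.camera_model(n)
    mask=cv2.inRange(h,(18,130,120),(32,255,255)) if n=="side" else cv2.inRange(h,(15,150,150),(32,255,255))
    roi=np.zeros_like(mask); 
    if n=="top": roi[270:305,215:425]=1
    else: roi[200:380,230:350]=1
    k,l,s,c=cv2.connectedComponentsWithStats(mask*roi)
    for i in range(1,k):
        if s[i,4]>15:
            x,y,w,hh,a=s[i]; print(n,s[i],im[int(c[i][1]),int(c[i][0])],[np.round(ray(m,*c[i],z)) for z in(100,89)])
            print("  ends",ray(m,x-.5,c[i][1],100)[:2].round(),ray(m,x+w-.5,c[i][1],100)[:2].round())
m=bot.camera_model("top")
print(ray(m,219,285.5,100),ray(m,418.5,288,100))
E
```

```text
top [333 283  17   8 133] [ 70 144 184] [array([503., -56., 100.]), array([503., -56.,  89.])]
  ends [503. -36.] [503. -75.]
top [393 282  26  12 265] [ 23 151 200] [array([ 501., -203.,  100.]), array([ 501., -205.,   89.])]
  ends [ 501. -173.] [ 501. -233.]
side [283 278  14  14 120] [ 74 166 213] [array([499., -63., 100.]), array([501., -52.,  89.])]
  ends [486. -58.] [512. -68.]
side [303 323  24  37 540] [ 10 170 223] [array([ 497., -211.,  100.]), array([ 500., -203.,   89.])]
  ends [ 477. -204.] [ 516. -219.]
[504.35555886 225.32244678 100.        ] [ 500.08795127 -232.54138526  100.        ]
```

Request:
{"fn": "carry_out", "kwargs": {"plan": [{"tx":8,"ty":-20,"rz":-0.06},{"tx":16,"ty":-40,"rz":-0.07},{"tx":16,"ty":-40,"rz":-0.07},{"tx":16,"ty":-40,"rz":-0.07},{"tx":16,"ty":-40,"rz":-0.07},{"tx":16,"ty":-40,"rz":-0.07},{"tx":16,"ty":-40,"rz":-0.07},{"tx":16,"ty":-40,"rz":-0.07},{"tx":16,"ty":-40,"rz":-0.07},{"tx":16,"ty":-40,"rz":-0.07}], "gripper": 1}}

```text
invalid input at $.plan[0]: expected keys tx, ty, tz, rx, ry, rz
```

Request:
{"fn": "carry_out", "kwargs": {"plan": [{"tx":16,"ty":-40,"rz":-0.07},{"tx":16,"ty":-40,"rz":-0.07},{"tx":16,"ty":-40,"rz":-0.07},{"tx":16,"ty":-40,"rz":-0.07},{"tx":16,"ty":-40,"rz":-0.07},{"tx":16,"ty":-40,"rz":-0.07},{"tx":16,"ty":-40,"rz":-0.03},{"tx":14,"ty":-18},{},{}]}}

```text
invalid input at $.plan[0]: expected keys tx, ty, tz, rx, ry, rz
```

Request:
{"fn": "carry_out", "kwargs": {"plan": [{"tx":8,"ty":-20,"tz":0,"rx":0,"ry":0,"rz":-0.06},{"tx":16,"ty":-40,"tz":0,"rx":0,"ry":0,"rz":-0.07},{"tx":16,"ty":-40,"tz":0,"rx":0,"ry":0,"rz":-0.07},{"tx":16,"ty":-40,"tz":0,"rx":0,"ry":0,"rz":-0.07},{"tx":16,"ty":-40,"tz":0,"rx":0,"ry":0,"rz":-0.07},{"tx":16,"ty":-40,"tz":0,"rx":0,"ry":0,"rz":-0.07},{"tx":16,"ty":-40,"tz":0,"rx":0,"ry":0,"rz":-0.07},{"tx":16,"ty":-40,"tz":0,"rx":0,"ry":0,"rz":-0.07},{"tx":16,"ty":-40,"tz":0,"rx":0,"ry":0,"rz":-0.07},{"tx":16,"ty":-40,"tz":0,"rx":0,"ry":0,"rz":-0.07}], "gripper": 1}}

```text
time: 1.1
tool_pos: [375.6, 93.4, 198.8]
tcp_rot: [3.142, -0.0, 2.009]
contact_force: [0.8, 0.4, 0.3]
grip_width: 16.5
finger_force: 0.0
```

Request:
{"fn": "carry_out", "kwargs": {"plan": [{"tx":16,"ty":-40,"tz":0,"rx":0,"ry":0,"rz":-0.07},{"tx":16,"ty":-40,"tz":0,"rx":0,"ry":0,"rz":-0.07},{"tx":16,"ty":-40,"tz":0,"rx":0,"ry":0,"rz":-0.07},{"tx":16,"ty":-40,"tz":0,"rx":0,"ry":0,"rz":-0.07},{"tx":16,"ty":-40,"tz":0,"rx":0,"ry":0,"rz":-0.07},{"tx":16,"ty":-40,"tz":0,"rx":0,"ry":0,"rz":-0.07},{"tx":16,"ty":-40,"tz":0,"rx":0,"ry":0,"rz":-0.03},{"tx":14,"ty":-18,"tz":0,"rx":0,"ry":0,"rz":0},{"tx":0,"ty":0,"tz":0,"rx":0,"ry":0,"rz":0},{"tx":0,"ty":0,"tz":0,"rx":0,"ry":0,"rz":0}]}}

```text
time: 2.1
tool_pos: [501.0, -202.7, 198.1]
tcp_rot: [-3.14, -0.001, 1.561]
contact_force: [0.7, -0.1, -0.0]
grip_width: 0.2
finger_force: 0.0
```

Run:
```python
from h import *
m=bot.camera_model("wrist"); im=bot.capture("wrist"); cv2.imwrite("pics/w1.png",im[:,:,::-1])
np.savez("w1.npz",**{k:np.array(v) for k,v in m.items() if k in("camera_matrix","R","t")})
h=cv2.cvtColor(im,cv2.COLOR_RGB2HSV); mask=cv2.inRange(h,(15,150,130),(32,255,255))
k,l,s,c=cv2.connectedComponentsWithStats(mask)
for i in range(1,k):
    if s[i,4]>300: print(s[i],c[i].round(),ray(m,*c[i],100).round(1),ray(m,*c[i],89).round(1))
```

```text
[ 305    1   29   61 1675] [319.  31.] [502.3 -59.1 100. ] [502.3 -56.4  89. ]
[ 304  189   30   71 2050] [318. 224.] [ 500.3 -202.1  100. ] [ 500.2 -205.    89. ]
[  89  375  371   15 3464] [297. 383.] [ 478.8 -358.9  100. ] [ 478.  -367.9   89. ]
```

View pics/w1.png

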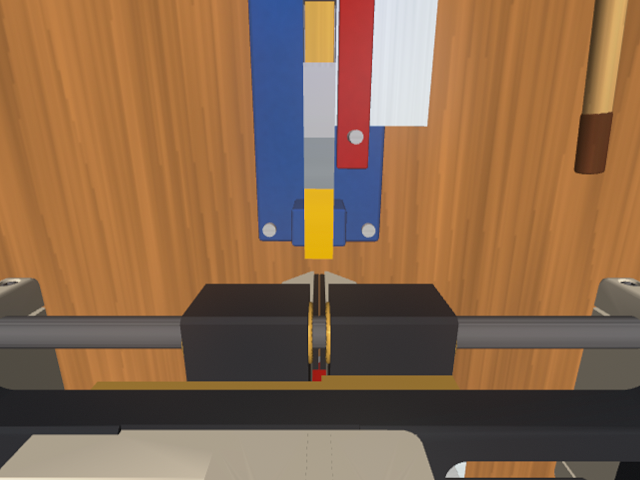

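The wrist view shows the yellow end centred at (318,224) in front of the fingers. The grey stretch and one plain steel segment follow it, then the brass key near (319,31), so the notch is in segment 2. Lowering now.

Request:
{"fn": "carry_out", "kwargs": {"plan": [{"tx":0,"ty":0,"tz":-20,"rx":0,"ry":0,"rz":0},{"tx":0,"ty":0,"tz":-30,"rx":0,"ry":0,"rz":0},{"tx":0,"ty":0,"tz":-25,"rx":0,"ry":0,"rz":0},{"tx":0,"ty":0,"tz":-14,"rx":0,"ry":0,"rz":0},{"tx":0,"ty":0,"tz":-4,"rx":0,"ry":0,"rz":0},{"tx":0,"ty":0,"tz":-2,"rx":0,"ry":0,"rz":0},{"tx":0,"ty":0,"tz":0,"rx":0,"ry":0,"rz":0}]}}

```text
time: 2.85
tool_pos: [501.9, -202.7, 104.7]
tcp_rot: [3.14, 0.001, 1.562]
contact_force: [-0.4, -0.3, -0.5]
grip_width: 0.3
finger_force: 0.0
```

Request:
{"fn": "carry_out", "kwargs": {"plan": [{"tx":0,"ty":0,"tz":-1,"rx":0,"ry":0,"rz":0},{"tx":0,"ty":0,"tz":-1,"rx":0,"ry":0,"rz":0},{"tx":0,"ty":0,"tz":0,"rx":0,"ry":0,"rz":0}]}}

```text
time: 3.15
tool_pos: [501.6, -203.0, 102.1]
tcp_rot: [3.141, 0.0, 1.562]
contact_force: [0.6, -0.5, -0.3]
grip_width: 0.3
finger_force: 0.0
```

Request:
{"fn": "carry_out", "kwargs": {"plan": [{"tx":-1,"ty":0,"tz":-1,"rx":0,"ry":0,"rz":0},{"tx":0,"ty":0,"tz":-1,"rx":0,"ry":0,"rz":0},{"tx":0,"ty":0,"tz":0,"rx":0,"ry":0,"rz":0}]}}

```text
time: 3.45
tool_pos: [500.4, -202.9, 99.7]
tcp_rot: [-3.141, -0.0, 1.562]
contact_force: [-0.4, 0.6, -0.7]
grip_width: 0.3
finger_force: 0.0
```

Request:
{"fn": "carry_out", "kwargs": {"plan": [{"tx":0,"ty":0,"tz":-0.5,"rx":0,"ry":0,"rz":0},{"tx":0,"ty":0,"tz":0,"rx":0,"ry":0,"rz":0}]}}

```text
time: 3.65
tool_pos: [500.5, -202.9, 99.3]
tcp_rot: [-3.142, -0.0, 1.562]
contact_force: [0.3, -0.7, -1.1]
grip_width: 0.6
finger_force: 0.0
```

Request:
{"fn": "carry_out", "kwargs": {"plan": [{"tx":0,"ty":0,"tz":-0.5,"rx":0,"ry":0,"rz":0},{"tx":0,"ty":0,"tz":0,"rx":0,"ry":0,"rz":0}]}}

```text
time: 3.85
tool_pos: [500.5, -202.9, 98.8]
tcp_rot: [3.142, -0.0, 1.562]
contact_force: [-0.3, 0.5, -0.6]
grip_width: 0.6
finger_force: 0.0
```

Request:
{"fn": "carry_out", "kwargs": {"plan": [{"tx":0,"ty":0,"tz":-0.5,"rx":0,"ry":0,"rz":0},{"tx":0,"ty":0,"tz":0,"rx":0,"ry":0,"rz":0}]}}

```text
time: 4.05
tool_pos: [500.5, -202.9, 98.3]
tcp_rot: [-3.142, -0.0, 1.562]
contact_force: [0.3, 0.3, 0.5]
grip_width: 0.7
finger_force: 0.0
```

Request:
{"fn": "carry_out", "kwargs": {"plan": [{"tx":0,"ty":0,"tz":-0.5,"rx":0,"ry":0,"rz":0},{"tx":0,"ty":0,"tz":0,"rx":0,"ry":0,"rz":0}]}}

```text
time: 4.25
tool_pos: [500.5, -202.9, 97.8]
tcp_rot: [3.142, -0.0, 1.562]
contact_force: [0.3, 0.4, 0.3]
grip_width: 0.5
finger_force: 0.0
```

Request:
{"fn": "carry_out", "kwargs": {"plan": [{"tx":0,"ty":0,"tz":-0.5,"rx":0,"ry":0,"rz":0},{"tx":0,"ty":0,"tz":0,"rx":0,"ry":0,"rz":0}]}}

```text
time: 4.45
tool_pos: [500.5, -202.9, 97.3]
tcp_rot: [-3.142, -0.0, 1.562]
contact_force: [0.3, -0.6, -0.2]
grip_width: 0.5
finger_force: 0.0
```

Run:
```python
from h import *
a=bot.capture("side")[200:420,220:420]; b=bot.capture("wrist")[150:450,150:490]
a=cv2.resize(a,(400,440),interpolation=cv2.INTER_CUBIC); b=cv2.resize(b,(400,353))
b=cv2.copyMakeBorder(b,0,87,0,0,cv2.BORDER_CONSTANT)
cv2.imwrite("pics/c2.png",np.hstack([a,b])[:,:,::-1])
```

```text
(no output)
```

View pics/c2.png

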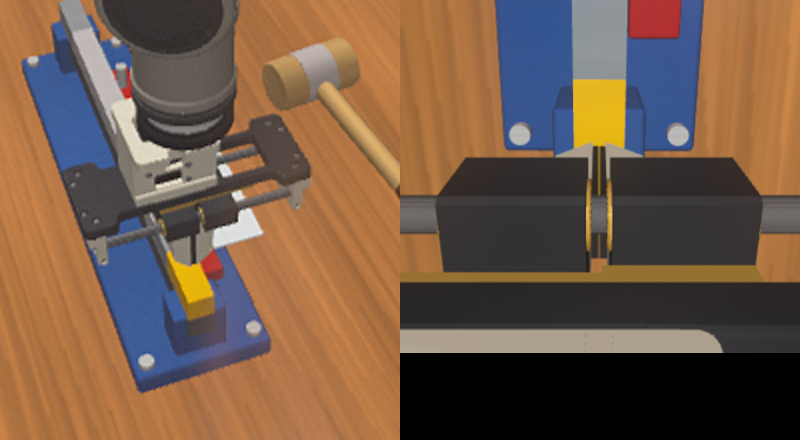

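The side crop (left) shows the closed fingertips over the inner half of the yellow end, at about (190,260), and not clearly touching yet. In the wrist crop they are centred on the yellow strip. I'll keep lowering in small steps.

Request:
{"fn": "carry_out", "kwargs": {"plan": [{"tx":0,"ty":0,"tz":-0.5,"rx":0,"ry":0,"rz":0},{"tx":0,"ty":0,"tz":-0.5,"rx":0,"ry":0,"rz":0},{"tx":0,"ty":0,"tz":0,"rx":0,"ry":0,"rz":0}]}}

```text
time: 4.85
tool_pos: [500.5, -202.9, 96.3]
tcp_rot: [-3.142, -0.0, 1.562]
contact_force: [0.0, -0.1, 0.7]
grip_width: 0.4
finger_force: 0.0
```

Request:
{"fn": "carry_out", "kwargs": {"plan": [{"tx":0,"ty":0,"tz":-0.5,"rx":0,"ry":0,"rz":0},{"tx":0,"ty":0,"tz":0,"rx":0,"ry":0,"rz":0}]}}

```text
time: 5.05
tool_pos: [500.5, -202.9, 95.8]
tcp_rot: [-3.142, -0.0, 1.562]
contact_force: [0.3, -0.8, -0.1]
grip_width: 0.5
finger_force: 0.0
```

Request:
{"fn": "carry_out", "kwargs": {"plan": [{"tx":0,"ty":0,"tz":-0.5,"rx":0,"ry":0,"rz":0},{"tx":0,"ty":0,"tz":-0.5,"rx":0,"ry":0,"rz":0},{"tx":0,"ty":0,"tz":0,"rx":0,"ry":0,"rz":0}]}}

```text
time: 5.35
tool_pos: [500.5, -202.9, 94.7]
tcp_rot: [-3.142, -0.0, 1.562]
contact_force: [0.7, -0.2, -0.6]
grip_width: 0.0
finger_force: 0.0
```

Request:
{"fn": "carry_out", "kwargs": {"plan": [{"tx":0,"ty":0,"tz":-0.5,"rx":0,"ry":0,"rz":0},{"tx":0,"ty":0,"tz":-0.5,"rx":0,"ry":0,"rz":0},{"tx":0,"ty":0,"tz":0,"rx":0,"ry":0,"rz":0}]}}

```text
time: 5.65
tool_pos: [500.5, -202.9, 93.8]
tcp_rot: [3.142, -0.0, 1.562]
contact_force: [-0.2, 1.0, 0.1]
grip_width: 0.5
finger_force: 0.0
```

Run:
```python
from h import *
m=bot.camera_model("side"); a=bot.capture("side").copy(); p=np.array(bot.get_obs()["tool_pos"])
pr=lambda X:(lambda c:(m["camera_matrix"]@(c/c[2]))[:2])(np.array(m["R"])@X+np.array(m["t"]))
big=cv2.resize(a[250:390,260:400],(588,588),interpolation=cv2.INTER_CUBIC)
def mk(X,col):
    q=((pr(np.array(X))-[260,250])*4.2).astype(int); cv2.circle(big,tuple(map(int,q)),3,col,-1); print(X,q)
mk(p,(0,255,0)); mk([p[0],p[1],100],(255,0,255))
for x in(-12,12):
    for y in(-233,-173): mk([501+x,y,100],(0,255,255))
cv2.imwrite("pics/s3.png",big[:,:,::-1])
```

```text
[ 500.48549947 -202.93534962   93.78374855] [230 373]
[np.float64(500.4854994698559), np.float64(-202.93534962031882), 100] [230 364]
[489, -233, 100] [229 426]
[489, -173, 100] [181 320]
[513, -233, 100] [283 409]
[513, -173, 100] [233 304]
```

View pics/s3.png

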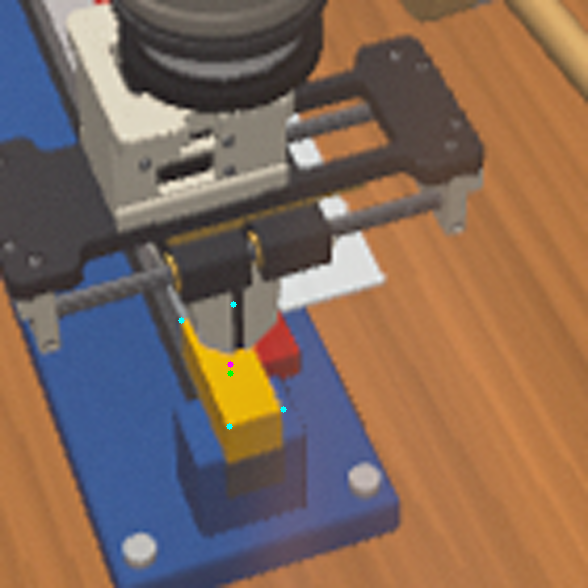

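The side crop shows the fingertips ending at about (235,352). The reported TCP projects to (230,373), so the tips are still several mm above the yellow top. That agrees with the zero force, so I'll keep lowering.

Request:
{"fn": "carry_out", "kwargs": {"plan": [{"tx":0,"ty":0,"tz":-0.5,"rx":0,"ry":0,"rz":0},{"tx":0,"ty":0,"tz":-0.5,"rx":0,"ry":0,"rz":0},{"tx":0,"ty":0,"tz":-0.5,"rx":0,"ry":0,"rz":0},{"tx":0,"ty":0,"tz":0,"rx":0,"ry":0,"rz":0}]}}

```text
time: 6.1
tool_pos: [500.5, -202.9, 92.2]
tcp_rot: [-3.142, -0.0, 1.562]
contact_force: [0.2, -0.4, 0.2]
grip_width: 0.3
finger_force: 0.0
```

Request:
{"fn": "carry_out", "kwargs": {"plan": [{"tx":0,"ty":0,"tz":-0.5,"rx":0,"ry":0,"rz":0},{"tx":0,"ty":0,"tz":-0.5,"rx":0,"ry":0,"rz":0},{"tx":0,"ty":0,"tz":0,"rx":0,"ry":0,"rz":0}]}}

```text
time: 6.4
tool_pos: [500.5, -202.9, 91.2]
tcp_rot: [-3.142, -0.0, 1.562]
contact_force: [0.1, -0.5, -0.2]
grip_width: 0.5
finger_force: 0.0
```

Run:
```python
from h import *
m=bot.camera_model("wrist"); p=np.array(bot.get_obs()["tool_pos"])
pr=lambda m,X:(lambda c:(m["camera_matrix"]@(c/c[2]))[:2].round(1))(np.array(m["R"])@np.array(X)+np.array(m["t"]))
a=bot.capture("wrist"); print(p,pr(m,p),pr(m,p+[0,0,15]),(-np.array(m["R"]).T@m["t"]).round())
w=np.load("w1.npz"); print(pr(w,[501,-202.7,198.1]),pr(w,[501,-202.7,208]))
print([pr(m,[500.3,y,100]).tolist() for y in(-233,-173)])
t=bot.capture("top")[260:310,350:430]; t=cv2.resize(t,(640,400),interpolation=cv2.INTER_CUBIC)
wc=a[150:330,240:400]; wc=cv2.resize(wc,(356,400)); cv2.imwrite("pics/w4.png",cv2.resize(np.hstack([t,wc])[:,:,::-1],(796,320)))
```

```text
[ 500.45922868 -202.91008649   91.24210994] [319.1 268.6] [319.1 279.2] [ 501. -129.  277.]
[319.2 268.6] [319.2 275.5]
[[319.2, 324.1], [318.4, 220.9]]
```

View pics/w4.png

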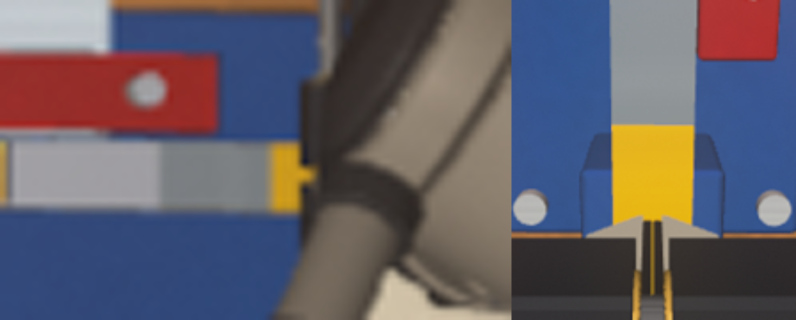

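In the wrist crop the tips sit at about row 272 of the full image, and the TCP projects to 268.6. The yellow/grey line is where expected, so the edge really is at 100 mm and the tips end above the nominal TCP. I'll go on by touch.

Request:
{"fn": "carry_out", "kwargs": {"plan": [{"tx":0,"ty":0,"tz":-0.5,"rx":0,"ry":0,"rz":0},{"tx":0,"ty":0,"tz":-0.5,"rx":0,"ry":0,"rz":0},{"tx":0,"ty":0,"tz":-0.5,"rx":0,"ry":0,"rz":0},{"tx":0,"ty":0,"tz":0,"rx":0,"ry":0,"rz":0}]}}

```text
time: 6.9
tool_pos: [500.5, -202.9, 89.8]
tcp_rot: [-3.142, -0.0, 1.562]
contact_force: [0.3, 0.3, 0.1]
grip_width: 0.5
finger_force: 0.0
```

Request:
{"fn": "carry_out", "kwargs": {"plan": [{"tx":0,"ty":0,"tz":-0.5,"rx":0,"ry":0,"rz":0},{"tx":0,"ty":0,"tz":-0.5,"rx":0,"ry":0,"rz":0},{"tx":0,"ty":0,"tz":0,"rx":0,"ry":0,"rz":0}]}}

```text
time: 7.2
tool_pos: [500.5, -202.9, 88.8]
tcp_rot: [-3.142, -0.0, 1.562]
contact_force: [0.3, -0.4, 0.0]
grip_width: 0.5
finger_force: 0.0
```

Request:
{"fn": "carry_out", "kwargs": {"plan": [{"tx":0,"ty":0,"tz":-0.5,"rx":0,"ry":0,"rz":0},{"tx":0,"ty":0,"tz":-0.5,"rx":0,"ry":0,"rz":0},{"tx":0,"ty":0,"tz":0,"rx":0,"ry":0,"rz":0}]}}

```text
time: 7.5
tool_pos: [500.5, -202.9, 87.8]
tcp_rot: [-3.142, -0.0, 1.562]
contact_force: [-0.4, -0.0, -0.4]
grip_width: 0.5
finger_force: 0.0
```

Request:
{"fn": "carry_out", "kwargs": {"plan": [{"tx":0,"ty":0,"tz":-0.5,"rx":0,"ry":0,"rz":0},{"tx":0,"ty":0,"tz":-0.5,"rx":0,"ry":0,"rz":0},{"tx":0,"ty":0,"tz":0,"rx":0,"ry":0,"rz":0}]}}

```text
time: 7.8
tool_pos: [500.5, -202.9, 86.8]
tcp_rot: [-3.142, -0.0, 1.562]
contact_force: [-0.6, -0.2, 0.5]
grip_width: 0.4
finger_force: 0.0
```

Request:
{"fn": "carry_out", "kwargs": {"plan": [{"tx":0,"ty":0,"tz":-0.5,"rx":0,"ry":0,"rz":0},{"tx":0,"ty":0,"tz":-0.5,"rx":0,"ry":0,"rz":0},{"tx":0,"ty":0,"tz":0,"rx":0,"ry":0,"rz":0}]}}

```text
time: 8.1
tool_pos: [500.5, -202.9, 85.8]
tcp_rot: [-3.142, -0.0, 1.562]
contact_force: [-0.8, 0.5, -0.1]
grip_width: 0.4
finger_force: 0.0
```

Request:
{"fn": "carry_out", "kwargs": {"plan": [{"tx":0,"ty":0,"tz":-0.5,"rx":0,"ry":0,"rz":0},{"tx":0,"ty":0,"tz":-0.5,"rx":0,"ry":0,"rz":0},{"tx":0,"ty":0,"tz":0,"rx":0,"ry":0,"rz":0}]}}

```text
time: 8.4
tool_pos: [500.5, -202.9, 84.8]
tcp_rot: [-3.142, -0.0, 1.562]
contact_force: [0.0, 0.7, 0.2]
grip_width: 0.2
finger_force: 0.0
```

Run:
```python
from h import *
a=bot.capture("side")[250:360,260:370]; b=bot.capture("wrist")[150:330,240:400]
cv2.imwrite("pics/s5.png",np.hstack([cv2.resize(a,(440,440),interpolation=cv2.INTER_CUBIC),cv2.resize(b,(350,440))])[:,:,::-1])
```

```text
(no output)
```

View pics/s5.png

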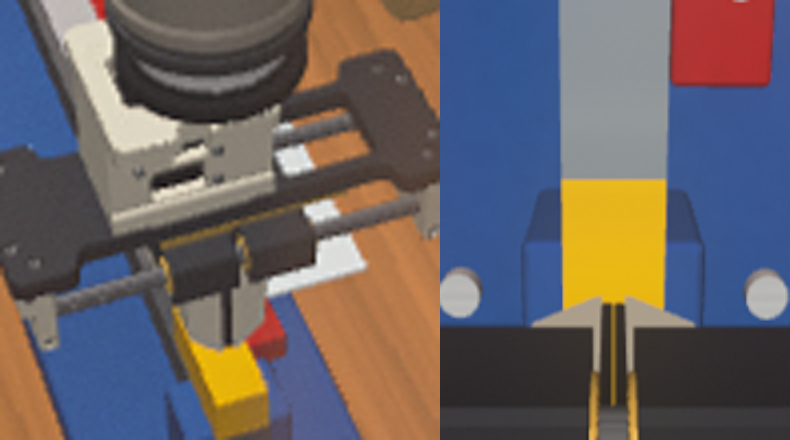

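The side crop shows the tips, at about (230,345), still in line with the yellow top. The wrist crop has them at about row 272 again. Casting both rays will give the real tip height.

Run:
```python
from h import *
def at_y(m,u,v,y):
    R,t,K=map(np.array,(m["R"],m["t"],m["camera_matrix"])); c=-R.T@t; d=R.T@np.linalg.solve(K,[u,v,1]); return (c+d*(y-c[1])/d[1]).round(1)
s=bot.camera_model("side"); w=bot.camera_model("wrist")
for h in(2,6,9.5): print(h,at_y(s,317.5,336,-203-h),at_y(w,319,272.5,-203+h))
```

```text
2 [ 504.7 -205.   102.6] [ 500.4 -201.    95.3]
6 [ 503.3 -209.   107.9] [ 500.5 -197.   105. ]
9.5 [ 502.2 -212.5  112.5] [ 500.5 -193.5  113.5]
```

Request:
{"fn": "carry_out", "kwargs": {"plan": [{"tx":0,"ty":0,"tz":-1,"rx":0,"ry":0,"rz":0},{"tx":0,"ty":0,"tz":-1,"rx":0,"ry":0,"rz":0},{"tx":0,"ty":0,"tz":-1,"rx":0,"ry":0,"rz":0},{"tx":0,"ty":0,"tz":0,"rx":0,"ry":0,"rz":0}]}}

```text
time: 8.9
tool_pos: [500.4, -202.9, 81.7]
tcp_rot: [-3.141, -0.0, 1.562]
contact_force: [-0.2, 0.4, 0.0]
grip_width: 0.6
finger_force: 0.0
```

Request:
{"fn": "carry_out", "kwargs": {"plan": [{"tx":0,"ty":0,"tz":-1,"rx":0,"ry":0,"rz":0},{"tx":0,"ty":0,"tz":-1,"rx":0,"ry":0,"rz":0},{"tx":0,"ty":0,"tz":0,"rx":0,"ry":0,"rz":0}]}}

```text
time: 9.2
tool_pos: [500.4, -202.9, 79.7]
tcp_rot: [-3.141, -0.0, 1.562]
contact_force: [-0.8, -0.2, -0.0]
grip_width: 0.2
finger_force: 0.0
```

Request:
{"fn": "carry_out", "kwargs": {"plan": [{"tx":0,"ty":0,"tz":-1,"rx":0,"ry":0,"rz":0},{"tx":0,"ty":0,"tz":-1,"rx":0,"ry":0,"rz":0},{"tx":0,"ty":0,"tz":0,"rx":0,"ry":0,"rz":0}]}}

```text
time: 9.5
tool_pos: [500.5, -202.9, 77.7]
tcp_rot: [-3.142, -0.0, 1.562]
contact_force: [0.0, 0.3, -0.7]
grip_width: 0.6
finger_force: 0.0
```

Request:
{"fn": "carry_out", "kwargs": {"plan": [{"tx":0,"ty":0,"tz":-0.5,"rx":0,"ry":0,"rz":0},{"tx":0,"ty":0,"tz":-0.5,"rx":0,"ry":0,"rz":0},{"tx":0,"ty":0,"tz":0,"rx":0,"ry":0,"rz":0}]}}

```text
time: 9.8
tool_pos: [500.5, -202.9, 76.8]
tcp_rot: [-3.142, -0.0, 1.562]
contact_force: [0.0, 0.7, -0.2]
grip_width: 0.6
finger_force: 0.0
```

Request:
{"fn": "carry_out", "kwargs": {"plan": [{"tx":0,"ty":0,"tz":-0.5,"rx":0,"ry":0,"rz":0},{"tx":0,"ty":0,"tz":-0.5,"rx":0,"ry":0,"rz":0},{"tx":0,"ty":0,"tz":0,"rx":0,"ry":0,"rz":0}]}}

```text
time: 10.1
tool_pos: [500.5, -202.9, 75.8]
tcp_rot: [-3.142, -0.0, 1.562]
contact_force: [-0.2, -0.3, -0.7]
grip_width: 0.3
finger_force: 0.0
```

Request:
{"fn": "carry_out", "kwargs": {"plan": [{"tx":0,"ty":0,"tz":-0.5,"rx":0,"ry":0,"rz":0},{"tx":0,"ty":0,"tz":-0.5,"rx":0,"ry":0,"rz":0},{"tx":0,"ty":0,"tz":0,"rx":0,"ry":0,"rz":0}]}}

```text
time: 10.4
tool_pos: [500.5, -202.9, 74.8]
tcp_rot: [-3.142, -0.0, 1.562]
contact_force: [-0.6, -0.4, -0.2]
grip_width: 0.2
finger_force: 0.0
```

Request:
{"fn": "carry_out", "kwargs": {"plan": [{"tx":0,"ty":0,"tz":-0.5,"rx":0,"ry":0,"rz":0},{"tx":0,"ty":0,"tz":-0.5,"rx":0,"ry":0,"rz":0},{"tx":0,"ty":0,"tz":0,"rx":0,"ry":0,"rz":0}]}}

```text
time: 10.7
tool_pos: [500.5, -202.9, 73.8]
tcp_rot: [-3.142, -0.0, 1.562]
contact_force: [-0.0, 0.6, 0.0]
grip_width: 0.4
finger_force: 0.0
```

Request:
{"fn": "carry_out", "kwargs": {"plan": [{"tx":0,"ty":0,"tz":-0.5,"rx":0,"ry":0,"rz":0},{"tx":0,"ty":0,"tz":-0.5,"rx":0,"ry":0,"rz":0},{"tx":0,"ty":0,"tz":0,"rx":0,"ry":0,"rz":0}]}}

```text
time: 11.0
tool_pos: [500.5, -202.9, 72.8]
tcp_rot: [-3.142, -0.0, 1.562]
contact_force: [0.4, 0.0, 0.6]
grip_width: 0.5
finger_force: 0.0
```

Run:
```python
from h import *
m=bot.camera_model("side"); A=bot.capture("side").copy(); b=bot.capture("wrist")[150:330,240:400]
pr=lambda X:(lambda c:(m["camera_matrix"]@(c/c[2]))[:2])(np.array(m["R"])@np.array(X)+np.array(m["t"]))
a=cv2.resize(A[290:370,280:360],(480,480),interpolation=cv2.INTER_CUBIC)
for X in([500.5,-212.4,100],[500.5,-212.4,72.8],[500.5,-172,100]):
    q=(pr(X)-[280,290])*6; print(X,q); cv2.circle(a,tuple(map(int,q)),3,(0,255,0),-1)
cv2.imwrite("pics/s6.png",np.hstack([a,cv2.resize(b,(320,480))])[:,:,::-1])
```

```text
[500.5, -212.4, 100] [220.39900735 304.41938584]
[500.5, -212.4, 72.8] [222.18678843 361.59599117]
[500.5, -172, 100] [174.24215465 204.71126571]
```

View pics/s6.png

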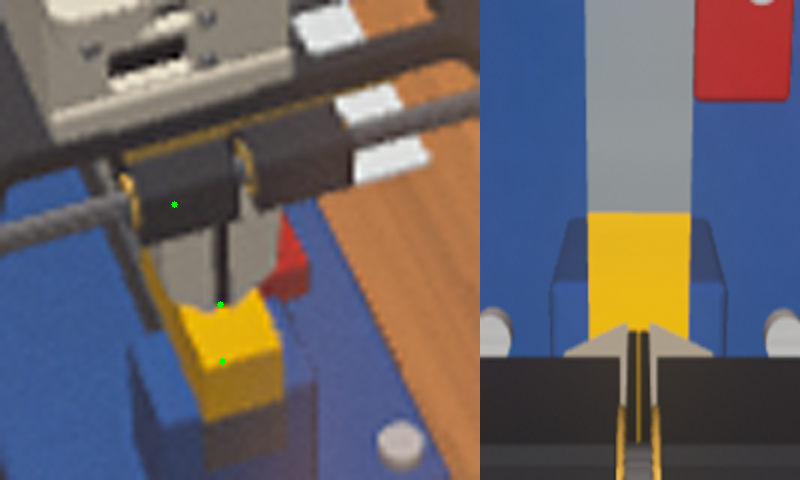

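The side crop shows the tip's front edge at (220,304), which is where a point at z=100 projects. Contact must be close.

Request:
{"fn": "carry_out", "kwargs": {"plan": [{"tx":0,"ty":0,"tz":-0.5,"rx":0,"ry":0,"rz":0},{"tx":0,"ty":0,"tz":0,"rx":0,"ry":0,"rz":0}]}}

```text
time: 11.3
tool_pos: [500.5, -203.0, 72.4]
tcp_rot: [3.141, 0.0, 1.562]
contact_force: [0.2, 0.9, 0.8]
grip_width: 0.6
finger_force: 0.4
```

Request:
{"fn": "carry_out", "kwargs": {"plan": [{"tx":0,"ty":0,"tz":-0.5,"rx":0,"ry":0,"rz":0},{"tx":0,"ty":0,"tz":0,"rx":0,"ry":0,"rz":0}]}}

```text
time: 11.5
tool_pos: [500.6, -202.9, 72.4]
tcp_rot: [3.141, 0.0, 1.562]
contact_force: [-0.6, 0.4, 4.1]
grip_width: 0.5
finger_force: 2.5
```

Request:
{"fn": "carry_out", "kwargs": {"plan": [{"tx":0,"ty":0,"tz":-0.5,"rx":0,"ry":0,"rz":0},{"tx":0,"ty":0,"tz":0,"rx":0,"ry":0,"rz":0}]}}

```text
time: 11.7
tool_pos: [500.6, -203.0, 72.3]
tcp_rot: [3.141, 0.0, 1.562]
contact_force: [-3.0, 0.1, 7.9]
grip_width: 0.4
finger_force: 4.3
```

Contact: 8 N at TCP z 72.3, with a stiffness of about 7 N/mm. Now I'll run along the edge.

Request:
{"fn": "carry_out", "kwargs": {"plan": [{"tx":0,"ty":3,"tz":0,"rx":0,"ry":0,"rz":0},{"tx":0,"ty":6,"tz":0,"rx":0,"ry":0,"rz":0},{"tx":0.1,"ty":6,"tz":0,"rx":0,"ry":0,"rz":0},{"tx":0.1,"ty":6,"tz":0,"rx":0,"ry":0,"rz":0},{"tx":0.1,"ty":6,"tz":0,"rx":0,"ry":0,"rz":0},{"tx":0.1,"ty":6,"tz":0,"rx":0,"ry":0,"rz":0}]}}

```text
time: 12.3
tool_pos: [502.0, -170.9, 72.4]
tcp_rot: [3.139, 0.003, 1.562]
contact_force: [0.7, -4.2, 6.0]
grip_width: 0.6
finger_force: 2.8
```

Request:
{"fn": "carry_out", "kwargs": {"plan": [{"tx":0,"ty":6,"tz":0,"rx":0,"ry":0,"rz":0},{"tx":0,"ty":6,"tz":0,"rx":0,"ry":0,"rz":0},{"tx":0,"ty":6,"tz":0,"rx":0,"ry":0,"rz":0},{"tx":0.1,"ty":6,"tz":0,"rx":0,"ry":0,"rz":0},{"tx":0.1,"ty":6,"tz":0,"rx":0,"ry":0,"rz":0},{"tx":0.1,"ty":6,"tz":0,"rx":0,"ry":0,"rz":0}]}}

```text
time: 12.9
tool_pos: [502.4, -134.9, 72.4]
tcp_rot: [3.138, 0.002, 1.562]
contact_force: [-0.4, -4.3, 5.8]
grip_width: 0.6
finger_force: 2.9
```

Request:
{"fn": "carry_out", "kwargs": {"plan": [{"tx":0,"ty":6,"tz":0,"rx":0,"ry":0,"rz":0},{"tx":0,"ty":6,"tz":0,"rx":0,"ry":0,"rz":0},{"tx":0,"ty":6,"tz":0,"rx":0,"ry":0,"rz":0},{"tx":0.1,"ty":6,"tz":0,"rx":0,"ry":0,"rz":0},{"tx":0.1,"ty":6,"tz":0,"rx":0,"ry":0,"rz":0},{"tx":0.1,"ty":6,"tz":0,"rx":0,"ry":0,"rz":0}]}}

```text
time: 13.5
tool_pos: [502.7, -98.8, 72.4]
tcp_rot: [3.138, 0.002, 1.562]
contact_force: [0.3, -3.7, 5.8]
grip_width: 0.2
finger_force: 3.0
```

Request:
{"fn": "carry_out", "kwargs": {"plan": [{"tx":0,"ty":5,"tz":0,"rx":0,"ry":0,"rz":0},{"tx":0,"ty":5,"tz":0,"rx":0,"ry":0,"rz":0},{"tx":0,"ty":5,"tz":0,"rx":0,"ry":0,"rz":0}]}}

```text
time: 13.8
tool_pos: [502.7, -83.8, 72.4]
tcp_rot: [3.138, 0.002, 1.562]
contact_force: [0.1, -3.3, 6.3]
grip_width: 0.8
finger_force: 2.9
```

Request:
{"fn": "carry_out", "kwargs": {"plan": [{"tx":0,"ty":5,"tz":0,"rx":0,"ry":0,"rz":0},{"tx":0,"ty":5,"tz":0,"rx":0,"ry":0,"rz":0}]}}

```text
time: 14.0
tool_pos: [502.6, -73.7, 72.3]
tcp_rot: [3.139, 0.002, 1.562]
contact_force: [0.4, -4.5, 4.9]
grip_width: 0.0
finger_force: 2.5
```

Request:
{"fn": "carry_out", "kwargs": {"plan": [{"tx":0,"ty":5,"tz":0,"rx":0,"ry":0,"rz":0},{"tx":0,"ty":5,"tz":0,"rx":0,"ry":0,"rz":0}]}}

```text
time: 14.2
tool_pos: [501.3, -62.4, 71.2]
tcp_rot: [-3.141, -0.0, 1.562]
contact_force: [-0.5, 0.3, 0.6]
grip_width: 0.0
finger_force: 0.0
```

The force vanished and the tip dropped, so the notch is found at about y −58. Centring over it and pressing.

Request:
{"fn": "carry_out", "kwargs": {"plan": [{"tx":0.5,"ty":4,"tz":0,"rx":0,"ry":0,"rz":0},{"tx":0,"ty":0,"tz":-3,"rx":0,"ry":0,"rz":0},{"tx":0,"ty":0,"tz":-3,"rx":0,"ry":0,"rz":0},{"tx":0,"ty":0,"tz":0,"rx":0,"ry":0,"rz":0}]}}

```text
time: 14.6
tool_pos: [501.5, -58.8, 64.6]
tcp_rot: [-3.14, -0.0, 1.562]
contact_force: [-0.4, 0.0, -0.1]
grip_width: 0.5
finger_force: 0.0
```

Request:
{"fn": "carry_out", "kwargs": {"plan": [{"tx":0,"ty":0,"tz":-2,"rx":0,"ry":0,"rz":0},{"tx":0,"ty":0,"tz":-2,"rx":0,"ry":0,"rz":0},{"tx":0,"ty":0,"tz":-1,"rx":0,"ry":0,"rz":0},{"tx":0,"ty":0,"tz":0,"rx":0,"ry":0,"rz":0}]}}

```text
time: 15.0
tool_pos: [502.1, -59.1, 60.6]
tcp_rot: [3.141, 0.0, 1.562]
contact_force: [-1.7, -0.0, 5.1]
grip_width: 0.6
finger_force: 2.4
```

Request:
{"fn": "carry_out", "kwargs": {"plan": [{"tx":0,"ty":0,"tz":-2,"rx":0,"ry":0,"rz":0},{"tx":0,"ty":0,"tz":-2,"rx":0,"ry":0,"rz":0},{"tx":0,"ty":0,"tz":0,"rx":0,"ry":0,"rz":0}]}}

```text
time: 15.3
tool_pos: [502.1, -59.1, 56.7]
tcp_rot: [3.141, 0.0, 1.562]
contact_force: [-2.6, -0.3, 7.9]
grip_width: 0.4
finger_force: 3.4
```

Request:
{"fn": "carry_out", "kwargs": {"plan": [{"tx":0,"ty":0,"tz":-2,"rx":0,"ry":0,"rz":0},{"tx":0,"ty":0,"tz":-1.5,"rx":0,"ry":0,"rz":0},{"tx":0,"ty":0,"tz":0,"rx":0,"ry":0,"rz":0}]}}

```text
time: 15.6
tool_pos: [502.1, -59.1, 53.5]
tcp_rot: [3.141, 0.0, 1.562]
contact_force: [-2.6, 0.2, 9.2]
grip_width: -0.2
finger_force: 4.2
```

Request:
{"fn": "carry_out", "kwargs": {"plan": [{"tx":0,"ty":0,"tz":-1,"rx":0,"ry":0,"rz":0},{"tx":0,"ty":0,"tz":0,"rx":0,"ry":0,"rz":0},{"tx":0,"ty":0,"tz":0,"rx":0,"ry":0,"rz":0}]}}

```text
time: 15.9
tool_pos: [502.1, -59.1, 53.3]
tcp_rot: [3.141, 0.001, 1.562]
contact_force: [-4.4, 1.0, 14.8]
grip_width: 0.2
finger_force: 7.3
```

Request:
{"fn": "carry_out", "kwargs": {"plan": [{"tx":0,"ty":0,"tz":-0.5,"rx":0,"ry":0,"rz":0},{"tx":0,"ty":0,"tz":0,"rx":0,"ry":0,"rz":0},{"tx":0,"ty":0,"tz":0,"rx":0,"ry":0,"rz":0},{"tx":0,"ty":0,"tz":0,"rx":0,"ry":0,"rz":0},{"tx":0,"ty":0,"tz":0,"rx":0,"ry":0,"rz":0}]}}

```text
time: 16.4
tool_pos: [502.2, -59.1, 53.2]
tcp_rot: [3.14, 0.001, 1.562]
contact_force: [-6.5, -0.0, 19.0]
grip_width: 0.6
finger_force: 9.4
```

Travel has stopped 19 mm below the edge while the force keeps rising, so the key is on its stop. Handing in.

```bash
python3 -c "
from plant import bot
print(bot.close_job())"
```

```text
the job is handed in; nothing more can be done
None
```

The job is handed in: the fingertip started on the yellow end, ran along the edge to the notch in segment 2, and is holding the key on its stop with about 19 N (no verdict came back); the mallet, tube and tin were not approached.

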